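# Shoot the stop bolt and hold the V-block in the corner of the setting plate

## Task

On the grey setting plate, slide the stop bolt by its red knob fully home into the keeper beside the brass fence. Then lay the steel V-block flat on the plate, groove up and running along the fence, and press it squarely into the corner so that it bears firmly on the brass fence and on the bolt at once; finish while the fingers still hold it pressed against both stops. Leave the brass weight, the black loupe and the gauge block where they stand.

Things in the scene. Friction and masses are not known exactly. Their poses are not given: they have to be found in the camera images.
- plate: Fixed grey setting plate, 150 (x) x 200 (y) x 10 mm thick; origin at the centre of its underside, z up. Stops in its frame: brass fence along x (x -67 to 45 mm, 18 mm wide, top at z 18 mm), stop face at y = 72 mm; bolt sliding along y, stop face at x = 45 mm. Keeper at x 45 to 67, y 72 to 90 mm and two guide straps at x 37 to 65, y -46 to -6 mm, all with tops at z 22 mm.
- corner (a point): The inside corner on the plate's top, 10 mm above the worktop, where the fence's stop face and the stop face of the shot bolt meet; axes as the plate's. The seated block lies on the side of -x and -y of this point, its top 32 mm above it.
- fence: The brass fence on the plate (first stop), 112 x 18 x 8 mm; its stop face is plane and looks to the plate's -y; the bolt's looks to -x. Origin and axes as the plate's.
- bolt (a joint): Travel of the flat steel stop bolt (12 mm wide, 8 mm high, top 18.5 mm above the worktop) in m: near 0 (up to 0.009) drawn back, its tip then clear of the corner; 0.070 fully home at its end stop, 13 mm inside the keeper. It grows as the bolt moves along the plate's +y. About 3 N moves it and it stays where it is left; it does not yield along x.
- knob (a point): Centre of the upright red cylindrical knob on the bolt, 14 mm in diameter and 30 mm high, from 26 to 56 mm above the worktop (this point at 42 mm); it moves with the bolt; axes as the plate's.
- block_center (a point): Centre (half-way up) of the loose ground-steel V-block, 48 (x) x 44 (y) x 32 mm high, 0.2 to 0.45 kg, standing on the worktop with the V groove up; the groove runs along its own x axis and the two flat upright sides that can be gripped face its +y and -y. It behaves as a full rectangular block and slides easily on the plate and its stops (oiled, friction about 0.2).
- block: The same V-block; origin at the centre of its underside, axes as block_center.
- weight: Small brass weight with a knob top, 31 mm in diameter, 51 mm high; bystander; origin under its centre.
- black_loupe: Black eye loupe, 40 mm in diameter, 30 mm high; bystander; origin under its centre.
- gauge: Ground gauge block standing on its long side, 10 x 40 x 30 mm; bystander; origin under its centre.
Things that resemble listed ones, but are neither listed nor needed, are in the scene too. What is shaped like the block but orange is not meant.

How it is judged:
By the outcome, as a careful person would: the job done as asked, in the order asked, and still so for the second after the job is handed in, while the arm keeps its last pose, push and grip.
It also fails if it takes over 70 s, if anything falls off the work surface, if the arm or the gripper's body presses on something with over 40 N, if the wrist force passes 120 N, or if a joint passes its speed limit or range.

## Robot

A 6-joint arm with a two-finger parallel gripper is mounted at the origin on a cart in front of the work surface, level with it; the furniture and walls round the work are solid. World frame = base frame: x ahead of the robot, y to its left, z up, the work surface at z = 0. Lengths are in mm, angles in rad, forces in N, time in s.
With the tool pointing down it reaches from about 350 to 875 mm from the base axis. Payload 4.2 kg.
Tool frame: the origin (TCP) lies on the mounting face of the last link; the fingertips stand 173 mm ahead of it and the grasp point (between the pads) lies 155 mm ahead of it (manip.grip_point_offset is the distance from the TCP to the grasp point, in mm); x points along the fingers, y is the direction in which the jaws open and shut, and the axes are right-handed (so a half turn about x gives the same grasp; the last joint's range is limited). The gripper opens to 85 mm and grips with 20 to 120 N. Pads are 22 mm wide; open, the fingers measure 114 mm over their backs; the gripper's body (76 mm by 85 mm) begins 54 mm behind the grasp point. The pads swing forward as they close: fully open they stand 13 mm farther back than shut.
Start: joints at [1.596, 0.385, 0.008, 0, -1.194, -0.259], TCP at [144.766, 607.983, 404.712] pointing down, gripper open.
Joint ranges: [-3.14, 3.14], [-1.21, 2.06], [-1.07, 1.41], [-3.16, 2.05], [-2.99, -0.16], [-3.1, 3.1]. Speed limits (rad/s): [2.79, 2.79, 3.14, 3.14, 3.14, 3.14].

## Interface

Orientations are given as a unit quaternion [x, y, z, w].
In Python, from cell import manip gives the robot as it stands.
- The arm moves only by the shell command python3 -m pendant 'ROWS' [OPENING] [FORCE]. ROWS is JSON, a list of rows, each an object of numbers: "tx", "ty", "tz": the shift along the tool's x, y, z in m; "spin": the turn about the tool's x in degrees. A call has 1 to 5 rows; each row is the pose to reach, as a shift and turn from the pose commanded when the call began, along the tool's axes at that moment; what a row does not reach only later rows make up. A row lasts 1/12 s, in which the tool goes at most 41.7 mm and 7.16 degrees, less where a joint would pass 70% of its speed; a pose out of reach is approached as far as the arm can. A call with a gripper value outside its range is refused whole. OPENING is the finger opening in m, from 0 to 0.0854, set as the call begins (- or left out, the last holds). The fingers move at their own pace and stop on an object; FORCE is the grip in N (left out, the last holds). Time passes only in rows, so rows that repeat a pose let the fingers close. It gives the time, the measured TCP pose, the force and the opening at its end, in the units of the state.
- manip.read_state(): the state, without advancing time (a new reading comes with each control period).
- manip.camera(name): name is "side" or "top"; returns a dict with "pixels" (480x640x3 uint8, red, green, blue), "vfov" (degrees; the focal length in pixels is half the picture's height over the tangent of half this angle, whatever the lens; pixels are square), "cx", "cy" (the principal point, pixels), "xyz" and "rotation" of the camera in the world. Camera axes: x right, y up, looking along -z (the intrinsics and any distortion apply to the point x, -y, -z); pixel columns grow to the right and rows downward; lengths in mm; the calibration is good to about 2 mm. A picture is of the moment at which its call begins. There is no depth.
- manip.hand_in(): hands the job in, once; it reports no verdict.
The state is a dict: "time": time; "joint_pos": joint angles; "qvel": joint speeds; "tau": joint torques, N m; "tcp_pos": TCP position; "tool_rot": TCP orientation; "force": force on the tool from outside, world axes, zero at the start; "torque": the same for the moment, N m; "width": finger opening in mm.
Only numpy, scipy, OpenCV 4.12 (cv2) and the standard library are available. Lean on these libraries where they do the work, as an engineer would, in place of code of your own. Each camera call takes 0.05 s, during which the arm holds its last target.

## Working session

There is one attempt and no reset: what is moved stays moved. The work goes in short steps, Python scripts to look and compute and a shell command to move; the robot and the scene stay as the last step left them, time stands still between calls to the robot, and variables do not carry over. Pictures are saved under pics/ and viewed, and the job is handed in when it is done.

```bash
ls; mkdir -p pics; python3 - <<'E'
from cell import manip
import cv2
s=manip.read_state()
print({k:(v if not hasattr(v,'round') else v) for k,v in s.items()})
print(manip.grip_point_offset)
for n in("side","top"):
    c=manip.camera(n)
    print(n,{k:v for k,v in c.items() if k!="pixels"})
    cv2.imwrite(f"pics/{n}0.png",cv2.cvtColor(c["pixels"],cv2.COLOR_RGB2BGR))
E
```

```text
pics
{'time': 0.0, 'joint_pos': array([ 1.59559306e+00,  3.85549705e-01,  6.62628451e-03, -4.90843818e-04,
       -1.19401880e+00, -2.58610969e-01]), 'qvel': array([ 0.00041037, -0.00037185, -0.00039861,  0.00033362, -0.00045572,
        0.0002514 ]), 'tau': array([ 4.65431967e-04, -3.92290735e+01,  1.88402277e+01,  4.18621972e+00,
       -4.63305201e-03,  7.24967009e-06]), 'tcp_pos': array([144.71784306, 607.79934261, 403.62670416]), 'tool_rot': array([-0.70221975,  0.08331504,  0.70232481,  0.08176731]), 'force': array([0.3780622 , 0.48755716, 0.33468231]), 'torque': array([-0.01001847,  0.0148823 , -0.02155322]), 'width': 85.49507116860839}
154.70000000000002
side {'vfov': 45.495729568319256, 'cx': 307.3544732235098, 'cy': 247.02782018683686, 'xyz': array([  161.99451558, -1005.31040437,   492.52314241]), 'rotation': array([ 0.55107933, -0.11971813, -0.15538222,  0.81107059])}
top {'vfov': 54.85592425798113, 'cx': 315.2344487328524, 'cy': 238.21331494705214, 'xyz': array([ 444.99681142,   36.03885546, 1273.53606815]), 'rotation': array([-0.03520005,  0.04558528,  0.71050096, -0.70133539])}
```

View pics/side0.png

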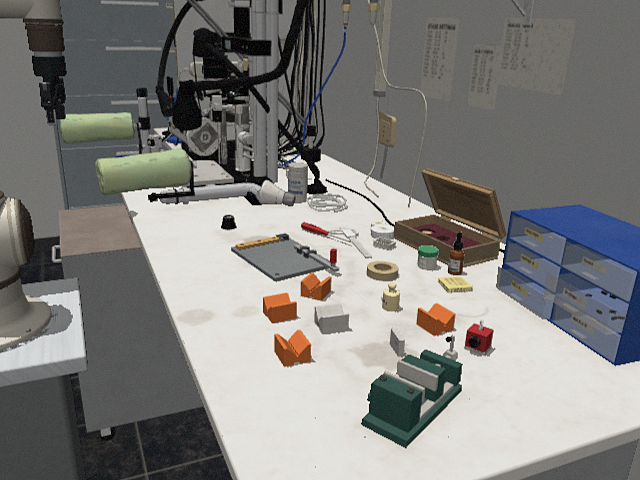

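View pics/top0.png

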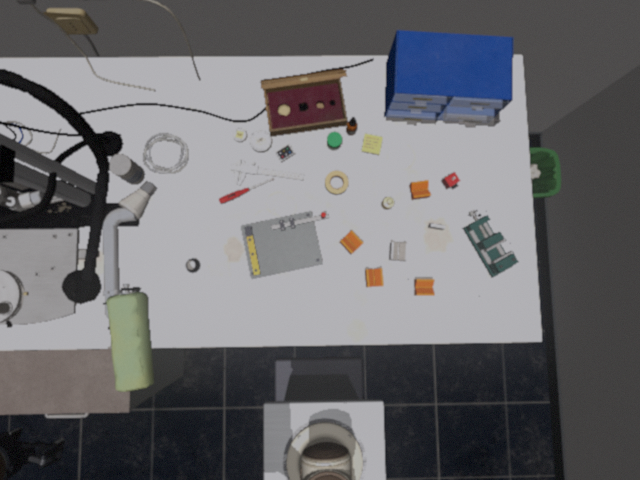

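```bash
cat > h.py <<'E'
import numpy as np,cv2
from scipy.spatial.transform import Rotation as R
from cell import manip
def P(c):
    f=240/np.tan(np.radians(c["vfov"]/2)); return f,R.from_quat(c["rotation"]).as_matrix(),np.array(c["xyz"])
def proj(c,p):
    f,M,t=P(c); q=(np.atleast_2d(p)-t)@M
    return np.c_[c["cx"]+f*q[:,0]/-q[:,2], c["cy"]-f*q[:,1]/-q[:,2]]
def ray(c,u,v):
    f,M,t=P(c); d=M@np.array([(u-c["cx"])/f,-(v-c["cy"])/f,-1]); return t,d
def at(c,u,v,z):
    t,d=ray(c,u,v); return t+d*(z-t[2])/d[2]
def crop(c,u0,v0,u1,v1,k,name):
    im=cv2.cvtColor(c["pixels"],cv2.COLOR_RGB2BGR)[v0:v1,u0:u1]
    cv2.imwrite("pics/"+name,cv2.resize(im,None,fx=k,fy=k,interpolation=cv2.INTER_CUBIC))
E
python3 - <<'E'
from h import *
t=manip.camera("top");s=manip.camera("side")
for n,u,v,z in[("block",399,251,32),("knob",325,215,56),("plateR-bot",322,264,10),("fence",252,255,18),("loupe",193,265,30),("gauge",437,225,30),("weight",388,203,51),("green",130,340,0),("green",130,340,300)]:
    print(n,at(t,u,v,z).round(1))
print(proj(t,[[0,0,0],[145,608,404-155]]),proj(s,[[145,608,404-155]]))
crop(t,230,170,430,310,4,"topc1.png"); crop(s,210,190,410,340,4,"sidec1.png")
E
```

```text
block [ 549.9 -209.    32. ]
knob [646.7  -9.7  56. ]
plateR-bot [518.8  -1.1  10. ]
fence [545.2 189.   18. ]
loupe [519.4 345.3  30. ]
gauge [ 619.9 -315.7   30. ]
weight [ 678.2 -180.    51. ]
green [321.7 518.2   0. ]
green [350.7 404.6 300. ]
[[324.53497786 461.64845155]
 [ 39.12056355 438.37244796]] [[ 56.91987631 119.33491573]]
```

View pics/topc1.png

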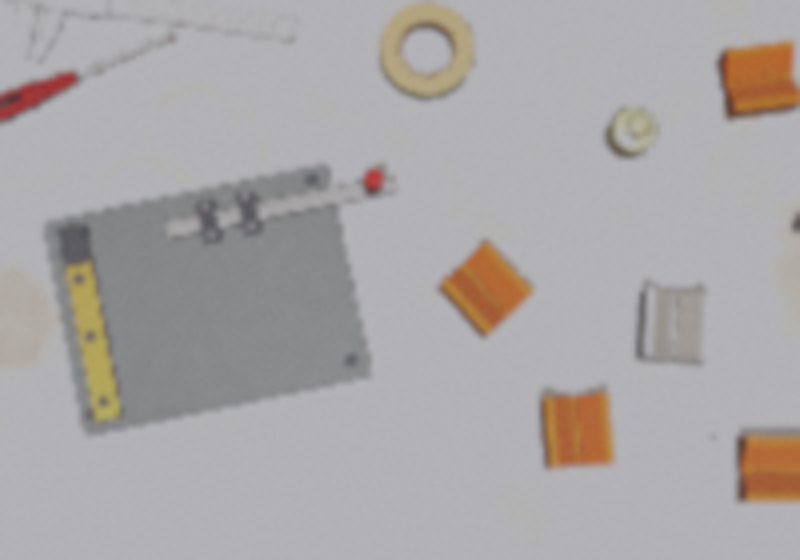

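View pics/sidec1.png

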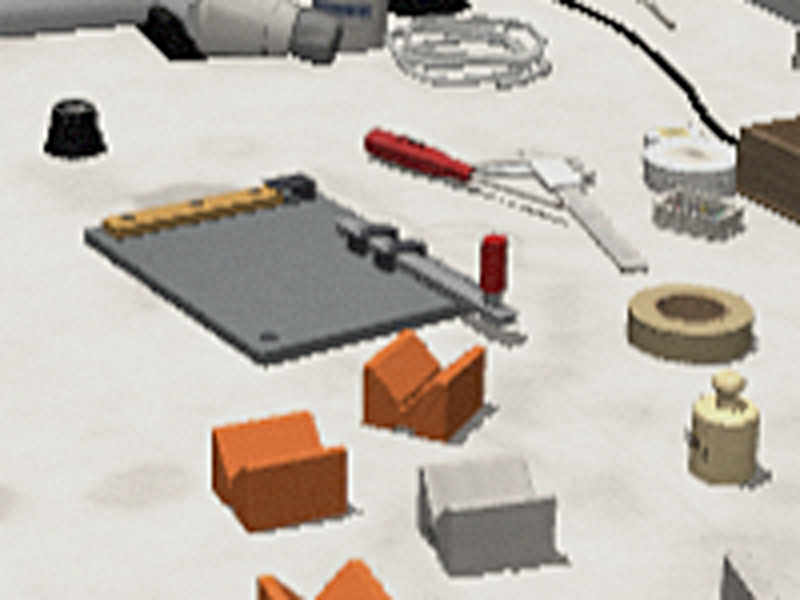

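```bash
python3 - <<'E'
from h import *
t=manip.camera("top");s=manip.camera("side")
crop(t,236,204,336,279,8,"t2.png"); crop(s,226,226,346,286,6,"s2.png")
crop(t,376,231,426,269,14,"t3.png"); crop(s,305,295,365,340,13,"s3.png")
E
```

```text
(no output)
```

View pics/t2.png

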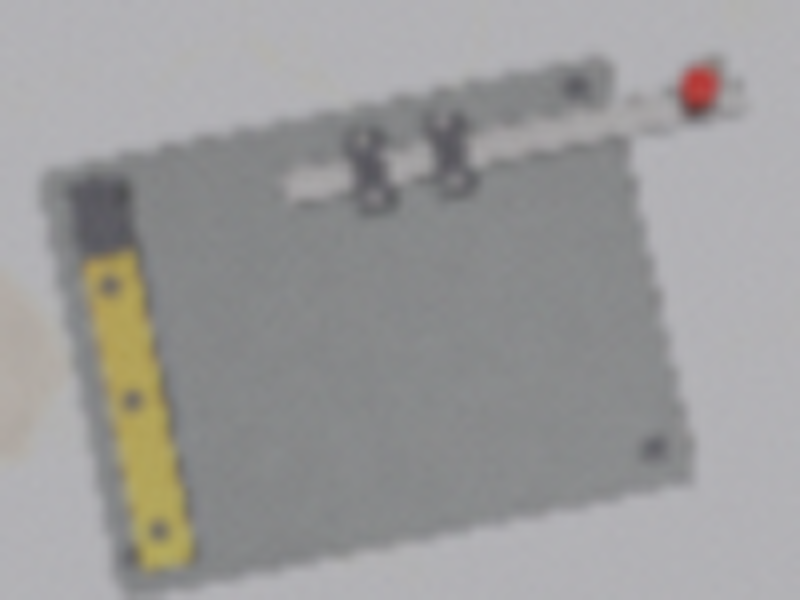

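View pics/s2.png

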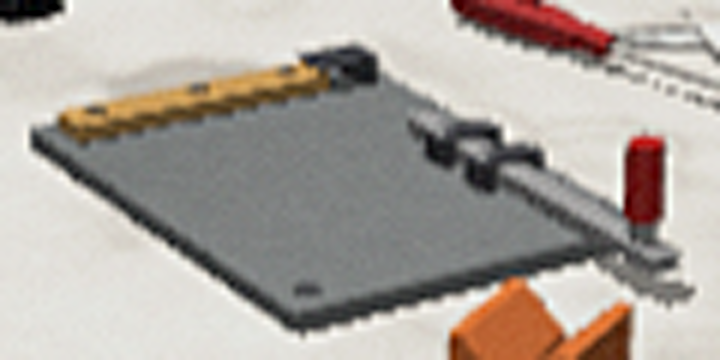

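View pics/t3.png

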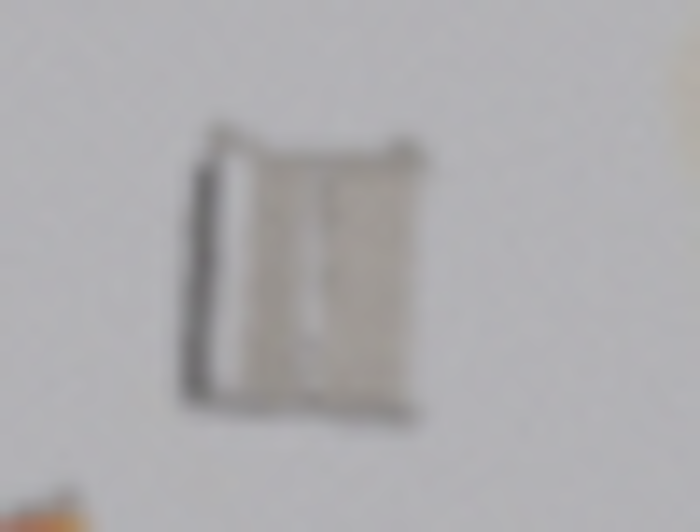

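View pics/s3.png

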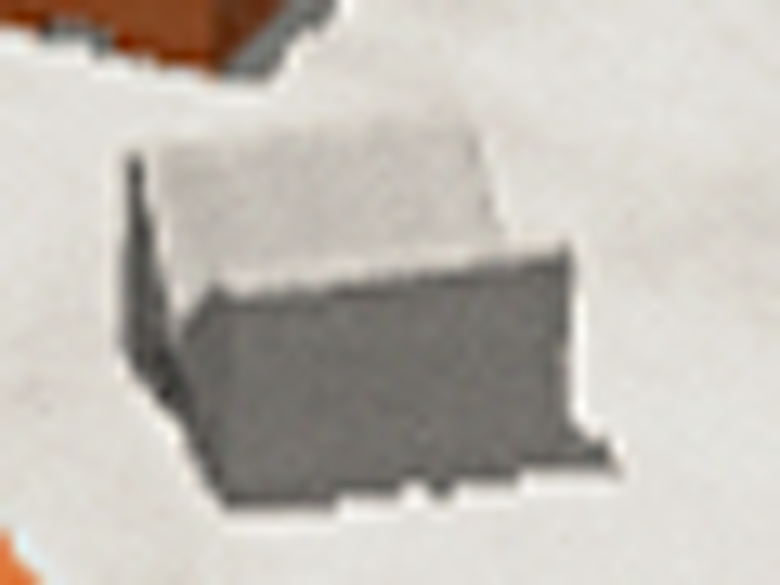

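```bash
cat >> h.py <<'E'
from scipy.optimize import least_squares
def fit(obs,x0):
    # obs: list (cam, local xyz, (u,v)); pose x,y,yaw
    def f(q):
        c,s=np.cos(q[2]),np.sin(q[2]); r=[]
        for cam,p,uv in obs:
            w=[q[0]+c*p[0]-s*p[1],q[1]+s*p[0]+c*p[1],p[2]]
            r+=list(proj(cam,w)[0]-uv)
        return np.array(r)
    r=least_squares(f,x0,loss="soft_l1",x_scale=[10,10,.1]); return r.x,f(r.x).reshape(-1,2)
def px(u0,v0,k,x,y): return np.array([u0+(x+.5)/k-.5,v0+(y+.5)/k-.5])
E
python3 - <<'E'
from h import *
t=manip.camera("top");s=manip.camera("side")
T=lambda x,y:px(236,204,8,x,y); S=lambda x,y:px(226,226,6,x,y)
ot=[(t,(75,100,10),T(45,172)),(t,(75,-100,10),T(608,60)),(t,(-75,-100,10),T(692,485)),(t,(-75,100,10),T(122,588)),
 (t,(45,72,18),T(132,248)),(t,(-67,72,18),T(193,563))]
os=[(s,(-75,100,10),S(32,130)),(s,(-75,-100,10),S(298,315)),(s,(-67,72,18),S(82,130)),(s,(67,90,22),S(352,45)),(s,(-75,-100,0),S(298,332))]
for n,o in(("top",ot),("side",os),("both",ot+os)):
    q,r=fit(o,[580,95,.2]);print(n,q.round(2),np.degrees(q[2]).round(2));print(r.round(1).tolist())
T=lambda x,y:px(376,231,14,x,y); S=lambda x,y:px(305,295,13,x,y)
ot=[(t,(24,22,32),T(215,130)),(t,(-24,22,32),T(212,395)),(t,(-24,22,0),T(185,403)),(t,(24,-22,32),T(422,150)),(t,(-24,-22,32),T(415,415))]
os=[(s,(-24,-22,0),S(228,505)),(s,(24,-22,0),S(575,465)),(s,(24,-22,32),S(570,250)),(s,(-24,-22,32),S(213,290)),(s,(-24,22,32),S(133,155)),(s,(-24,22,0),S(125,345))]
for n,o in(("top",ot),("side",os),("both",ot+os)):
    q,r=fit(o,[550,-209,.0]);print(n,q.round(2),np.degrees(q[2]).round(2));print(r.round(1).tolist())
# knob
print(at(t,*px(236,204,8,700,85),56))
E
```

```text
top [5.7345e+02 1.0949e+02 1.9000e-01] 10.6
[[-0.6, 0.0], [0.2, 0.1], [0.5, 0.0], [-0.3, 1.6], [0.1, -1.2], [0.1, -0.3]]
side [5.7251e+02 1.0633e+02 2.0000e-01] 11.6
[[-0.7, -0.3], [0.1, -0.2], [-0.3, -0.3], [0.7, -0.5], [0.1, 1.4]]
both [5.7357e+02 1.0907e+02 1.9000e-01] 11.15
[[-0.7, 0.4], [0.0, -0.3], [0.8, -0.4], [0.1, 1.9], [0.2, -1.0], [0.5, -0.1], [-0.4, -0.9], [-0.3, -0.9], [-0.1, -0.9], [1.1, -0.9], [-0.3, 0.8]]
top [ 5.5267e+02 -2.0744e+02 -6.0000e-02] -3.37
[[-0.4, 1.0], [-0.6, -0.3], [-0.7, -0.0], [1.0, 0.3], [1.1, -1.0]]
side [ 5.4990e+02 -2.0954e+02 -1.2000e-01] -6.9
[[-0.6, 0.2], [-0.8, 0.0], [0.5, 0.1], [1.1, 0.1], [-0.1, -1.2], [0.0, 0.3]]
both [ 5.5083e+02 -2.0830e+02 -1.0000e-01] -5.88
[[0.4, 1.3], [-0.7, 0.0], [-0.8, 0.3], [1.8, 1.3], [1.1, 0.1], [-0.1, -0.1], [-0.5, -0.6], [0.8, -0.4], [1.6, -0.2], [-0.0, -1.4], [0.1, 0.1]]
[648.91026055  -4.60569825  56.        ]
```

```bash
python3 - <<'E'
from h import *
t=manip.camera("top");s=manip.camera("side")
def tri(a,b):
    p,d=ray(t,*a);q,e=ray(s,*b)
    A=np.c_[d,-e];k=np.linalg.lstsq(A,q-p,rcond=None)[0]
    m,n=p+d*k[0],q+e*k[1];return ((m+n)/2).round(0),np.linalg.norm(m-n).round(0)
print(tri((128,293),(190,170)),tri((134,388),(100,174)))
print(tri((128,293),(132,126)),tri((134,388),(62,128)))
from scipy.spatial.transform import Rotation as R
st=manip.read_state();print(R.from_quat(st["tool_rot"]).as_matrix().round(3))
im=cv2.cvtColor(t["pixels"],cv2.COLOR_RGB2BGR)
crop(t,0,160,240,440,2,"t4.png");crop(s,0,0,330,220,2,"s4.png")
E
```

```text
(array([450., 479., 125.]), np.float64(6.0)) (array([225., 453., 138.]), np.float64(4.0))
(array([379., 440., 248.]), np.float64(136.0)) (array([199., 417., 249.]), np.float64(90.0))
[[-0.    -0.232 -0.973]
 [-0.    -0.973  0.232]
 [-1.     0.     0.   ]]
```

View pics/t4.png

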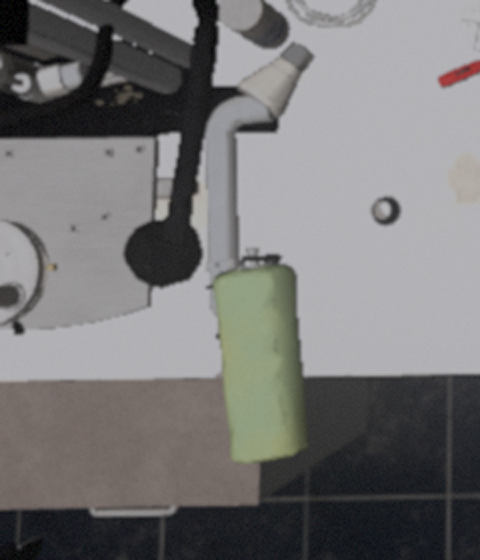

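View pics/s4.png

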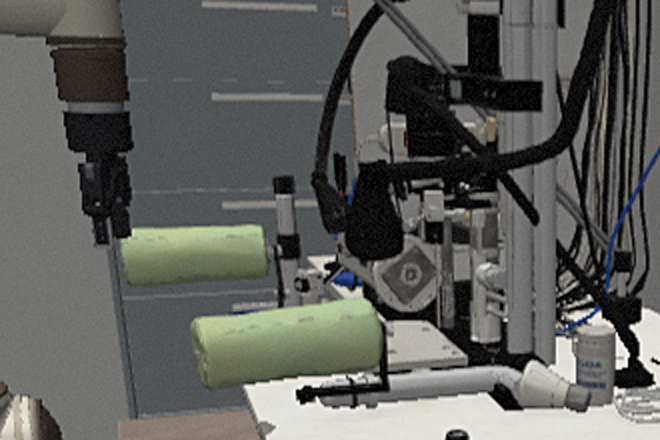

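```bash
python3 -m pendant '[{"tx":-0.025,"ty":0.02,"tz":0.0},{"tx":-0.05,"ty":0.045,"tz":-0.015},{"tx":-0.06,"ty":0.075,"tz":-0.035},{"tx":-0.06,"ty":0.1,"tz":-0.06},{"tx":-0.06,"ty":0.125,"tz":-0.09}]'
```

```text
schema error: expected keys tx, ty, tz, spin
```

```bash
python3 -m pendant '[{"tx":-0.025,"ty":0.02,"tz":0.0,"spin":0},{"tx":-0.05,"ty":0.045,"tz":-0.015,"spin":0},{"tx":-0.06,"ty":0.075,"tz":-0.035,"spin":0},{"tx":-0.06,"ty":0.1,"tz":-0.06,"spin":0},{"tx":-0.06,"ty":0.125,"tz":-0.09,"spin":0}]'
```

```text
time: 0.92
tcp_pos: [203.2, 464.1, 466.0]
tool_rot: [-0.702, 0.081, 0.702, 0.083]
force: [1.5, 0.1, -0.2]
width: 85.4
```

```bash
python3 -m pendant '[{"tx":0,"ty":0.024,"tz":-0.031,"spin":0},{"tx":0,"ty":0.048,"tz":-0.062,"spin":0},{"tx":0,"ty":0.072,"tz":-0.093,"spin":0},{"tx":0,"ty":0.096,"tz":-0.124,"spin":0},{"tx":0,"ty":0.120,"tz":-0.155,"spin":0}]'
```

```text
time: 1.33
tcp_pos: [326.9, 311.0, 465.2]
tool_rot: [0.702, -0.082, -0.702, -0.083]
force: [0.7, 0.9, 0.3]
width: 85.5
```

```bash
python3 -m pendant '[{"tx":0,"ty":0.024,"tz":-0.031,"spin":0},{"tx":0,"ty":0.048,"tz":-0.062,"spin":0},{"tx":0,"ty":0.072,"tz":-0.093,"spin":0},{"tx":0,"ty":0.096,"tz":-0.124,"spin":0},{"tx":0,"ty":0.120,"tz":-0.155,"spin":0}]'; python3 -c "
from h import *
print(manip.read_state())"
```

```text
time: 1.75
tcp_pos: [450.0, 158.3, 465.2]
tool_rot: [0.703, -0.082, -0.702, -0.083]
force: [0.3, 0.8, -0.0]
width: 85.2
{'time': 1.75, 'joint_pos': array([ 6.79958746e-01,  8.74069372e-02, -2.35475133e-01,  7.01475846e-06,
       -1.24670083e+00,  6.57231519e-01]), 'qvel': array([-1.05757798,  0.26878602,  0.29388981,  0.00196228, -0.02041489,
        1.04766827]), 'tau': array([  3.34155165, -26.37269139,  18.09902608,   4.18883935,
        -0.10582782,  -0.69117788]), 'tcp_pos': array([449.98219117, 158.34698289, 465.20705022]), 'tool_rot': array([ 0.70259029, -0.08209861, -0.70198714, -0.08270888]), 'force': array([ 0.30772028,  0.78601058, -0.00589913]), 'torque': array([ 0.0506808 , -0.04545541, -0.06763192]), 'width': 85.18130098830956}
```

```bash
python3 -m pendant '[{"tx":0.01,"ty":0.02,"tz":-0.035,"spin":0},{"tx":0.03,"ty":0.036,"tz":-0.067,"spin":0},{"tx":0.05,"ty":0.052,"tz":-0.099,"spin":0},{"tx":0.07,"ty":0.068,"tz":-0.131,"spin":0},{"tx":0.09,"ty":0.083,"tz":-0.163,"spin":0}]' 0.06
```

```text
time: 2.17
tcp_pos: [589.7, 40.1, 374.0]
tool_rot: [0.702, -0.083, -0.702, -0.083]
force: [0.5, 0.9, 0.2]
width: 60.0
```

```bash
python3 -m pendant '[{"tx":0.01,"ty":0.01,"tz":-0.023,"spin":-6},{"tx":0.02,"ty":0.02,"tz":-0.046,"spin":-12},{"tx":0.03,"ty":0.031,"tz":-0.069,"spin":-18},{"tx":0.03,"ty":0.031,"tz":-0.069,"spin":-24},{"tx":0.03,"ty":0.031,"tz":-0.069,"spin":-24}]'
python3 - <<'E'
from h import *
st=manip.read_state();print(st["tcp_pos"],st["joint_pos"].round(2));print(R.from_quat(st["tool_rot"]).as_matrix().round(3))
t=manip.camera("top");s=manip.camera("side")
g=st["tcp_pos"]+R.from_quat(st["tool_rot"]).apply([155,0,0])
print(g,proj(t,g),proj(s,g))
crop(t,230,170,430,310,4,"t5.png");crop(s,240,150,400,290,5,"s5.png")
E
```

```text
time: 2.58
tcp_pos: [649.3, -5.5, 342.9]
tool_rot: [-0.703, -0.065, 0.705, -0.065]
force: [0.9, -0.8, 0.3]
width: 59.7
[649.31562174  -5.53770382 342.93507562] [ 0.24  0.47 -0.01 -0.   -1.09  1.52]
[[-0.003  0.184 -0.983]
 [-0.001 -0.983 -0.184]
 [-1.     0.     0.003]]
[648.91848055  -5.61666393 187.93560451] [[325.18775924 205.00408089]] [[336.63376196 187.5025484 ]]
```

View pics/t5.png

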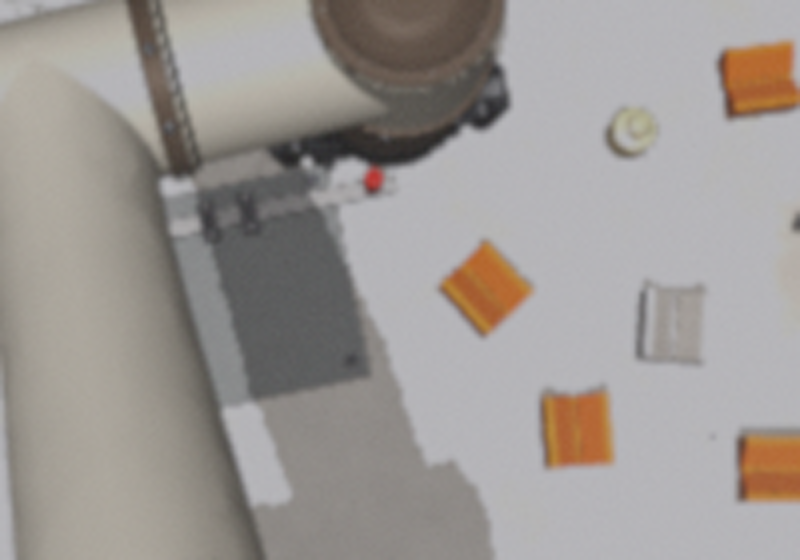

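View pics/s5.png

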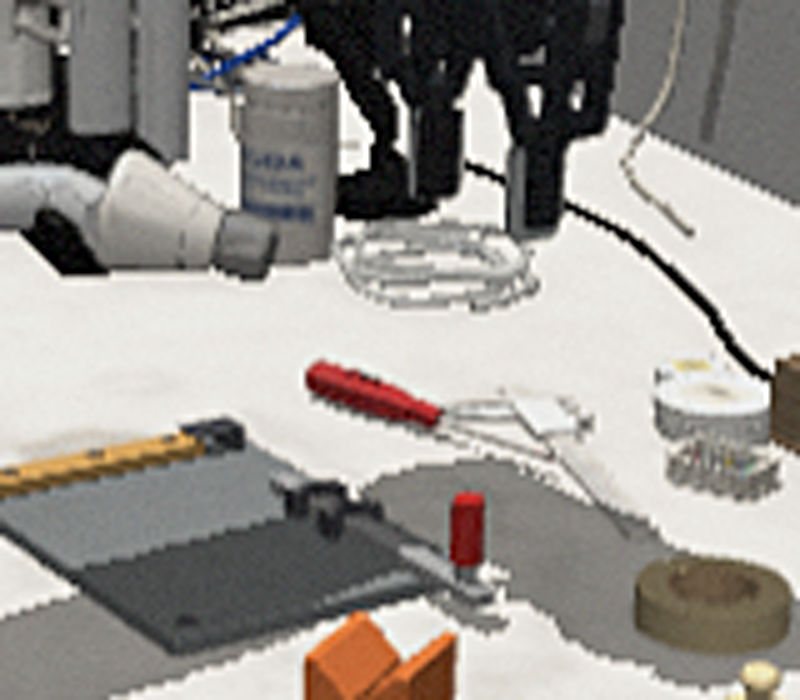

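```bash
python3 - <<'E'
from h import *
s=manip.camera("side");t=manip.camera("top")
print(at(s,*px(240,150,5,468,500),56),at(s,*px(240,150,5,468,530),42))
print(at(t,*px(230,170,4,374,180),56))
# colour centroid in top
for c in(t,s):
    im=c["pixels"].astype(int);m=((im[...,0]-np.maximum(im[...,1],im[...,2]))>60)
    w=np.zeros_like(m);b=(200,300,310,345) if c is t else (240,275,322,345)
    w[b[0]:b[1],b[2]:b[3]]=1;ys,xs=np.nonzero(m&w);print(xs.mean(),ys.mean(),len(xs),at(c,xs.mean(),ys.mean(),55 if c is t else 41))
E
```

```text
[645.47249047  -9.04448205  56.        ] [646.55032745  -8.03706224  42.        ]
[647.7271141   -4.75384387  56.        ]
328.2083333333333 220.45833333333334 24 [631.99779792 -18.09225074  55.        ]
332.74074074074076 255.2716049382716 81 [647.48557837  -3.84698973  41.        ]
```

```bash
python3 -m pendant '[{"tx":0.035,"ty":0,"tz":0.0015,"spin":0},{"tx":0.07,"ty":0,"tz":0.0015,"spin":0},{"tx":0.1,"ty":0,"tz":0.0015,"spin":0},{"tx":0.125,"ty":0,"tz":0.0015,"spin":0},{"tx":0.139,"ty":0,"tz":0.0015,"spin":0}]'
python3 - <<'E'
from h import *
st=manip.read_state();print(st["tcp_pos"],st["force"])
t=manip.camera("top");s=manip.camera("side")
crop(t,230,170,430,310,4,"t6.png");crop(s,260,190,380,290,6,"s6.png")
E
```

```text
time: 3.2
tcp_pos: [645.7, -4.0, 203.2]
tool_rot: [-0.703, -0.065, 0.705, -0.065]
force: [-0.2, 0.5, -0.6]
width: 59.8
[645.69720037  -4.03741508 203.2456112 ] [-0.16020065  0.48626487 -0.62352544]
```

View pics/s6.png

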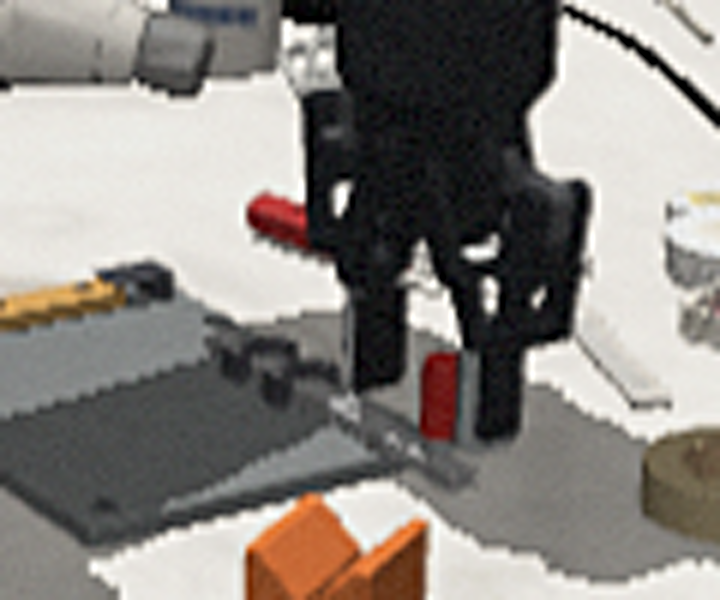

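```bash
python3 -m pendant '[{"tx":0,"ty":0,"tz":0,"spin":0},{"tx":0,"ty":0,"tz":0,"spin":0},{"tx":0,"ty":0,"tz":0,"spin":0},{"tx":0,"ty":0,"tz":0,"spin":0},{"tx":0,"ty":0,"tz":0,"spin":0}]' 0.0 40
```

```text
time: 3.72
tcp_pos: [647.6, -4.5, 207.7]
tool_rot: [0.705, 0.066, -0.703, 0.065]
force: [-2.2, 0.1, 5.5]
width: 12.4
```

```bash
python3 -m pendant '[{"tx":0,"ty":0,"tz":0,"spin":0},{"tx":0,"ty":0,"tz":0,"spin":0}]'
python3 - <<'E'
from h import *
st=manip.read_state();print(st["tcp_pos"],st["force"])
s=manip.camera("side")
crop(s,260,190,380,290,6,"s7.png")
E
```

```text
time: 3.88
tcp_pos: [647.7, -4.5, 207.7]
tool_rot: [0.705, 0.066, -0.703, 0.066]
force: [-1.3, 0.5, 6.1]
width: 12.4
[647.66784502  -4.50188319 207.71615835] [-1.26825532  0.5317911   6.0931066 ]
```

View pics/s7.png

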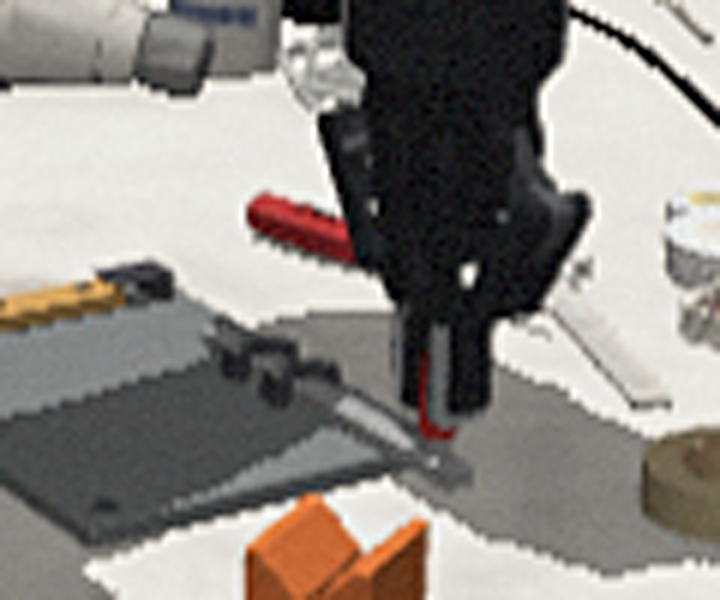

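```bash
python3 -m pendant '[{"tx":0,"ty":-0.006,"tz":0,"spin":0},{"tx":0,"ty":-0.016,"tz":0,"spin":0},{"tx":0,"ty":-0.026,"tz":0,"spin":0},{"tx":0,"ty":-0.036,"tz":0,"spin":0},{"tx":0,"ty":-0.046,"tz":0,"spin":0}]'
```

```text
time: 4.35
tcp_pos: [639.1, 40.2, 207.7]
tool_rot: [0.705, 0.065, -0.703, 0.066]
force: [-1.7, -3.5, 6.4]
width: 12.9
```

```bash
python3 -m pendant '[{"tx":0,"ty":-0.005,"tz":0,"spin":0},{"tx":0,"ty":-0.01,"tz":0,"spin":0},{"tx":0,"ty":-0.014,"tz":0,"spin":0},{"tx":0,"ty":-0.016,"tz":0,"spin":0}]'
```

```text
time: 4.68
tcp_pos: [636.0, 56.1, 207.7]
tool_rot: [0.705, 0.065, -0.703, 0.066]
force: [-2.3, -3.8, 7.5]
width: 12.3
```

```bash
python3 -m pendant '[{"tx":0,"ty":-0.002,"tz":0,"spin":0},{"tx":0,"ty":-0.004,"tz":0,"spin":0},{"tx":0,"ty":-0.006,"tz":0,"spin":0},{"tx":0,"ty":-0.007,"tz":0,"spin":0},{"tx":0,"ty":-0.007,"tz":0,"spin":0}]'
```

```text
time: 5.1
tcp_pos: [635.2, 60.9, 207.7]
tool_rot: [0.705, 0.064, -0.704, 0.067]
force: [0.6, -9.5, 6.1]
width: 12.6
```

```bash
python3 -m pendant '[{"tx":0,"ty":-0.002,"tz":0,"spin":0},{"tx":0,"ty":-0.003,"tz":0,"spin":0},{"tx":0,"ty":-0.004,"tz":0,"spin":0},{"tx":0,"ty":-0.004,"tz":0,"spin":0},{"tx":0,"ty":-0.004,"tz":0,"spin":0}]'
python3 - <<'E'
from h import *
st=manip.read_state();print(st["tcp_pos"],st["force"])
s=manip.camera("side");t=manip.camera("top")
crop(s,220,190,340,290,6,"s8.png");crop(t,230,180,370,285,5,"t8.png")
E
```

```text
time: 5.52
tcp_pos: [635.1, 61.8, 207.8]
tool_rot: [0.704, 0.063, -0.704, 0.068]
force: [4.7, -21.0, 4.2]
width: 12.3
[635.09234872  61.81492096 207.75164842] [  4.70636456 -21.03492551   4.22613698]
```

View pics/s8.png

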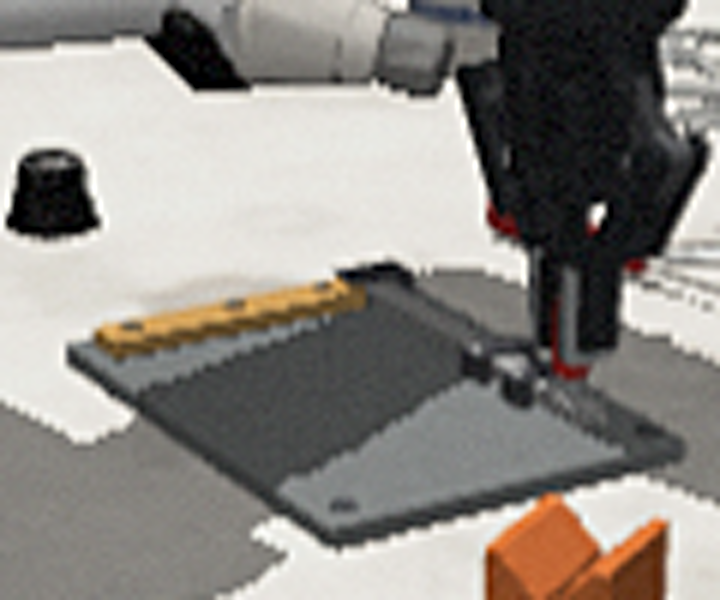

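```bash
python3 -m pendant '[{"tx":0,"ty":0.003,"tz":0,"spin":0},{"tx":0,"ty":0.003,"tz":0,"spin":0},{"tx":0,"ty":0.003,"tz":0,"spin":0},{"tx":0,"ty":0.003,"tz":0,"spin":0}]' 0.05
```

```text
time: 5.95
tcp_pos: [634.2, 64.6, 205.7]
tool_rot: [0.704, 0.066, -0.704, 0.065]
force: [-0.7, 0.3, -0.2]
width: 50.0
```

```bash
python3 -m pendant '[{"tx":-0.01,"ty":0.0,"tz":0,"spin":0},{"tx":-0.03,"ty":0.0,"tz":0,"spin":0},{"tx":-0.06,"ty":0.0,"tz":0,"spin":0},{"tx":-0.10,"ty":0.0,"tz":0,"spin":0},{"tx":-0.14,"ty":0.0,"tz":0,"spin":0}]' 0.085; python3 -c "
from h import *
s=manip.read_state();print(s['tcp_pos'],R.from_quat(s['tool_rot']).as_matrix().round(3))"
```

```text
time: 6.37
tcp_pos: [633.8, 64.8, 347.2]
tool_rot: [-0.703, -0.066, 0.705, -0.066]
force: [0.8, 0.4, 0.5]
width: 84.8
[633.80162772  64.8096475  347.21786269] [[-0.002  0.185 -0.983]
 [-0.001 -0.983 -0.185]
 [-1.     0.     0.002]]
```

```bash
python3 -m pendant '[{"tx":0,"ty":0.03,"tz":0.016,"spin":3},{"tx":0,"ty":0.065,"tz":0.034,"spin":6},{"tx":0,"ty":0.1,"tz":0.052,"spin":9},{"tx":0,"ty":0.135,"tz":0.07,"spin":12},{"tx":0,"ty":0.17,"tz":0.088,"spin":16}]'
```

```text
time: 6.78
tcp_pos: [578.3, -119.8, 346.9]
tool_rot: [0.707, -0.034, -0.706, -0.034]
force: [0.2, 0.4, -0.4]
width: 84.8
```

```bash
python3 -m pendant '[{"tx":0,"ty":0.0,"tz":0,"spin":0},{"tx":0,"ty":0,"tz":0,"spin":0}]'; python3 - <<'E'
from h import *
s=manip.read_state();M=R.from_quat(s['tool_rot']).as_matrix();print(s['tcp_pos'],M.round(3))
d=np.array([551,-209.5,347])-s['tcp_pos'];print((M.T@d).round(1))
# better block yaw from top image free of guess
t=manip.camera("top");sd=manip.camera("side")
crop(t,376,231,426,269,14,"t9.png"); crop(t,230,190,330,270,8,"t10.png")
E
```

```text
time: 6.95
tcp_pos: [578.4, -120.5, 346.7]
tool_rot: [0.707, -0.034, -0.706, -0.034]
force: [1.1, -0.0, -1.2]
width: 85.1
[ 578.37062306 -120.47438593  346.65021838] [[ 0.001 -0.096 -0.995]
 [ 0.    -0.995  0.096]
 [-1.    -0.    -0.001]]
[-0.4 91.2 18.7]
```

View pics/t10.png

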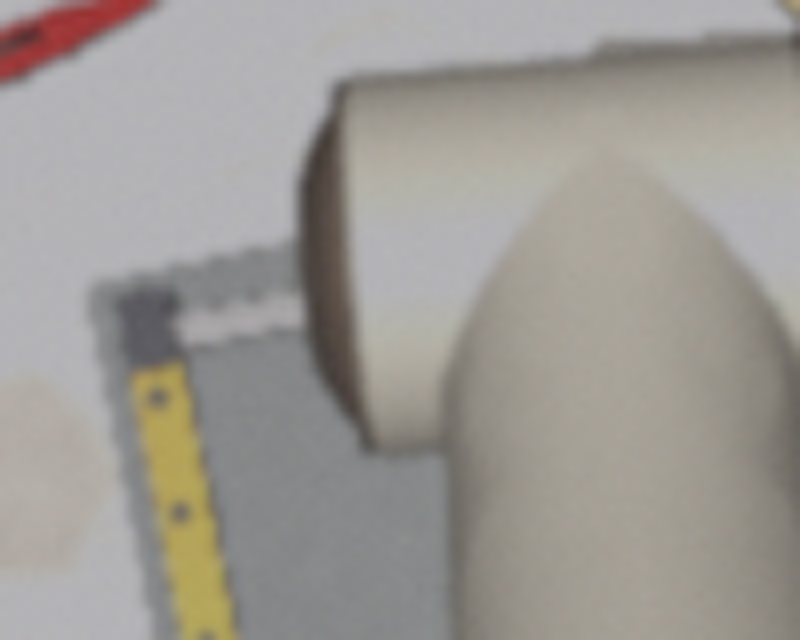

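```bash
python3 -m pendant '[{"tx":0,"ty":0.03,"tz":0.007,"spin":0},{"tx":0.015,"ty":0.062,"tz":0.014,"spin":0},{"tx":0.04,"ty":0.091,"tz":0.019,"spin":0},{"tx":0.06,"ty":0.091,"tz":0.019,"spin":0},{"tx":0.08,"ty":0.091,"tz":0.019,"spin":0}]'
python3 - <<'E'
from h import *
s=manip.read_state();print(s['tcp_pos'])
t=manip.camera("side");crop(t,270,220,390,340,5,"s11.png")
E
```

```text
time: 7.47
tcp_pos: [551.8, -207.8, 265.0]
tool_rot: [0.706, -0.033, -0.706, -0.033]
force: [0.3, -0.3, -0.5]
width: 84.9
[ 551.77641534 -207.82593584  264.96475538]
```

View pics/s11.png

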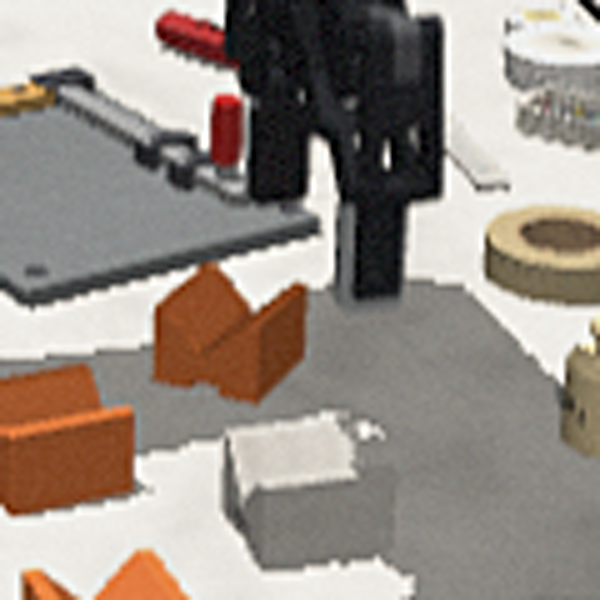

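```bash
python3 -m pendant '[{"tx":0.02,"ty":0.001,"tz":0,"spin":0},{"tx":0.045,"ty":0.001,"tz":0,"spin":0},{"tx":0.065,"ty":0.001,"tz":0,"spin":0},{"tx":0.079,"ty":0.001,"tz":0,"spin":0},{"tx":0.079,"ty":0.001,"tz":0,"spin":0}]'
python3 - <<'E'
from h import *
s=manip.read_state();print(s['tcp_pos'])
t=manip.camera("side");crop(t,270,220,390,340,5,"s12.png")
E
```

```text
time: 7.93
tcp_pos: [551.4, -207.3, 184.1]
tool_rot: [-0.704, 0.032, 0.708, 0.033]
force: [-1.0, -0.7, -0.4]
width: 85.2
[ 551.37318554 -207.26405625  184.11462252]
```

View pics/s12.png

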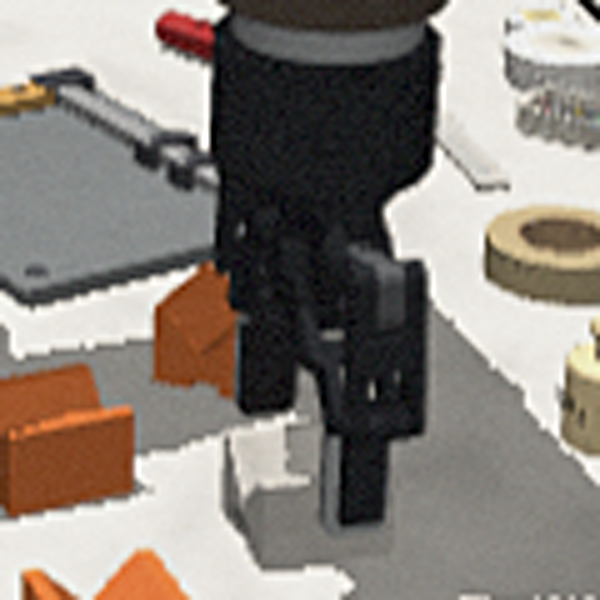

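```bash
python3 - <<'E'
from h import *
t=manip.camera("side")
for p in([540,-250,20],[562,-250,20],[527,-231,32],[575,-231,32],[527,-231,0],[575,-231,0]): print(p,((proj(t,p)[0]-[270,220])*5).round(0))
E
```

```text
[540, -250, 20] [330. 537.]
[562, -250, 20] [389. 526.]
[527, -231, 32] [273. 486.]
[575, -231, 32] [400. 463.]
[527, -231, 0] [270. 570.]
[575, -231, 0] [396. 545.]
```

```bash
python3 -m pendant '[{"tx":0,"ty":0,"tz":0,"spin":0},{"tx":0,"ty":0,"tz":0,"spin":0},{"tx":0,"ty":0,"tz":0,"spin":0},{"tx":0,"ty":0,"tz":0,"spin":0},{"tx":0,"ty":0,"tz":0,"spin":0}]' 0.02 70
python3 -m pendant '[{"tx":0,"ty":0,"tz":0,"spin":0},{"tx":0,"ty":0,"tz":0,"spin":0}]'
```

```text
time: 8.45
tcp_pos: [552.1, -209.0, 188.4]
tool_rot: [0.707, -0.033, -0.705, -0.033]
force: [-0.2, 1.4, 6.6]
width: 42.0
time: 8.62
tcp_pos: [552.1, -209.0, 188.4]
tool_rot: [0.707, -0.033, -0.705, -0.033]
force: [0.1, 1.5, 5.6]
width: 42.3
```

```bash
python3 -m pendant '[{"tx":-0.01,"ty":0,"tz":0,"spin":0},{"tx":-0.03,"ty":0,"tz":0,"spin":0},{"tx":-0.06,"ty":0,"tz":0,"spin":0},{"tx":-0.09,"ty":0,"tz":0,"spin":0},{"tx":-0.1,"ty":0,"tz":0,"spin":0}]'
python3 - <<'E'
from h import *
s=manip.read_state();M=R.from_quat(s['tool_rot']).as_matrix();print(s['tcp_pos'],s["force"],M.round(3).tolist())
d=np.array([575,148,288])-s['tcp_pos'];print((M.T@d).round(1))
t=manip.camera("side");crop(t,270,180,390,300,5,"s13.png")
E
```

```text
time: 9.03
tcp_pos: [552.2, -209.3, 291.3]
tool_rot: [0.709, -0.034, -0.704, -0.033]
force: [1.7, -0.2, -2.3]
width: 42.4
[ 552.23756583 -209.28915876  291.31935663] [ 1.6914624  -0.1961425  -2.32622405] [[0.007, -0.093, -0.996], [-0.002, -0.996, 0.093], [-1.0, 0.001, -0.007]]
[   2.9 -357.9   10.8]
```

View pics/s13.png

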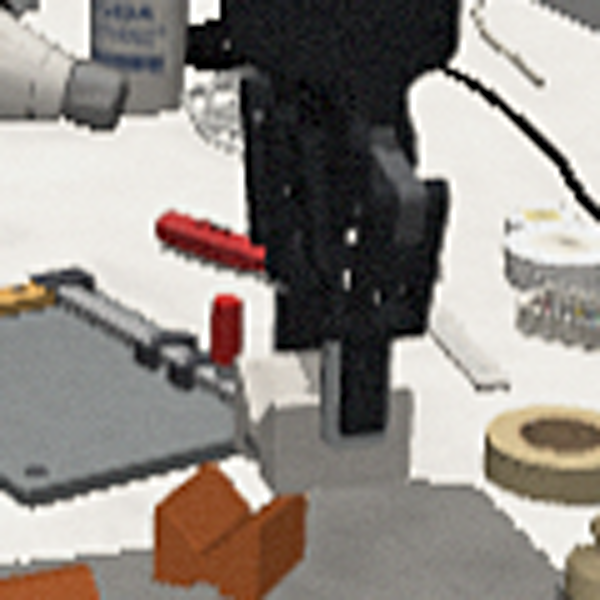

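```bash
python3 -m pendant '[{"tx":0,"ty":-0.02,"tz":0,"spin":0},{"tx":0,"ty":-0.055,"tz":0.002,"spin":0},{"tx":0,"ty":-0.09,"tz":0.003,"spin":0},{"tx":0,"ty":-0.125,"tz":0.004,"spin":0},{"tx":0,"ty":-0.16,"tz":0.005,"spin":0}]'
python3 -m pendant '[{"tx":0,"ty":-0.035,"tz":0.001,"spin":0},{"tx":0,"ty":-0.07,"tz":0.002,"spin":0},{"tx":0,"ty":-0.105,"tz":0.003,"spin":0},{"tx":0,"ty":-0.14,"tz":0.004,"spin":0},{"tx":0,"ty":-0.17,"tz":0.005,"spin":-4}]'
python3 -m pendant '[{"tx":0,"ty":-0.01,"tz":0,"spin":-4},{"tx":0,"ty":-0.02,"tz":0,"spin":-8},{"tx":0,"ty":-0.026,"tz":0,"spin":-11},{"tx":0,"ty":-0.026,"tz":0,"spin":-12.4},{"tx":0,"ty":-0.026,"tz":0,"spin":-12.4}]'
python3 - <<'E'
from h import *
s=manip.read_state();M=R.from_quat(s['tool_rot']).as_matrix();print(s['tcp_pos'],s["force"],M.round(3).tolist())
t=manip.camera("side");crop(t,220,170,340,290,5,"s14.png")
t=manip.camera("top");crop(t,230,190,330,270,8,"t14.png")
E
```

```text
time: 9.5
tcp_pos: [560.5, -48.0, 284.9]
tool_rot: [-0.705, 0.034, 0.708, 0.034]
force: [0.9, 0.1, -3.6]
width: 42.6
time: 9.92
tcp_pos: [571.7, 122.4, 284.8]
tool_rot: [-0.706, 0.008, 0.708, 0.008]
force: [1.2, 0.2, -2.2]
width: 42.6
time: 10.33
tcp_pos: [572.6, 146.4, 285.1]
tool_rot: [-0.703, -0.068, 0.705, -0.068]
force: [-0.1, -0.5, -2.6]
width: 42.2
[572.57332298 146.42633134 285.11904205] [-0.14370832 -0.5377837  -2.55354454] [[-0.003, 0.191, -0.982], [-0.001, -0.982, -0.191], [-1.0, 0.001, 0.003]]
```

View pics/s14.png

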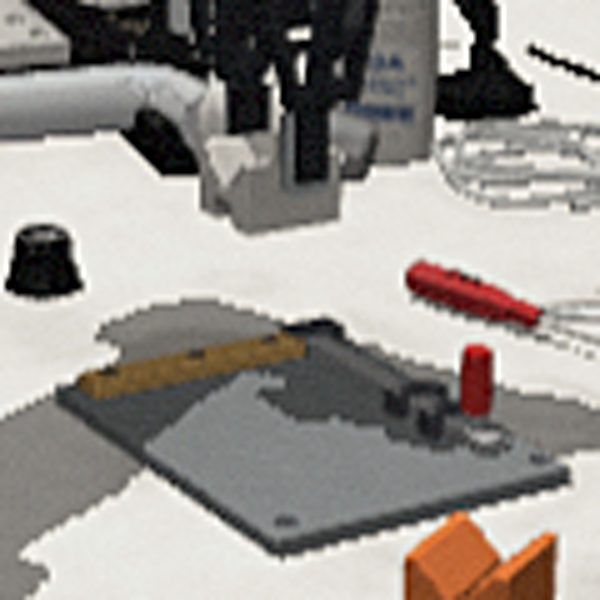

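View pics/t14.png

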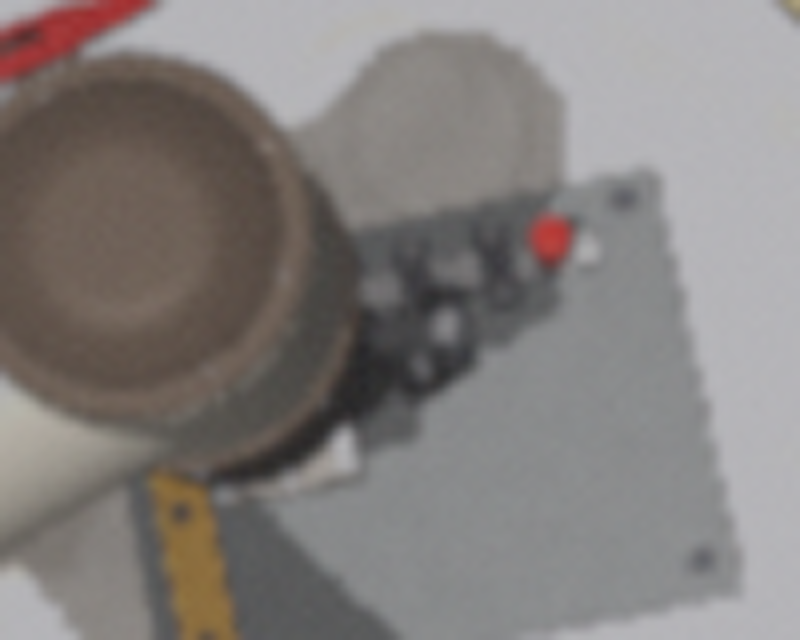

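```bash
python3 -m pendant '[{"tx":0.02,"ty":0,"tz":0,"spin":0},{"tx":0.045,"ty":0,"tz":0,"spin":0},{"tx":0.065,"ty":0,"tz":0,"spin":0},{"tx":0.076,"ty":0,"tz":0,"spin":0},{"tx":0.076,"ty":0,"tz":0,"spin":0}]'
python3 -m pendant '[{"tx":0.002,"ty":0,"tz":0,"spin":0},{"tx":0.004,"ty":0,"tz":0,"spin":0},{"tx":0.006,"ty":0,"tz":0,"spin":0},{"tx":0.008,"ty":0,"tz":0,"spin":0},{"tx":0.008,"ty":0,"tz":0,"spin":0}]'
python3 - <<'E'
from h import *
s=manip.read_state();print(s['tcp_pos'],s["force"])
t=manip.camera("side");crop(t,220,190,340,290,6,"s15.png")
E
```

```text
time: 10.85
tcp_pos: [572.2, 145.4, 207.8]
tool_rot: [-0.702, -0.066, 0.706, -0.068]
force: [0.2, -0.0, -2.0]
width: 42.6
time: 11.27
tcp_pos: [573.2, 146.5, 203.1]
tool_rot: [0.704, 0.068, -0.704, 0.068]
force: [0.9, -0.6, -2.2]
width: 42.3
[573.17359538 146.51687007 203.07185849] [ 0.93256864 -0.57495131 -2.18025201]
```

View pics/s15.png

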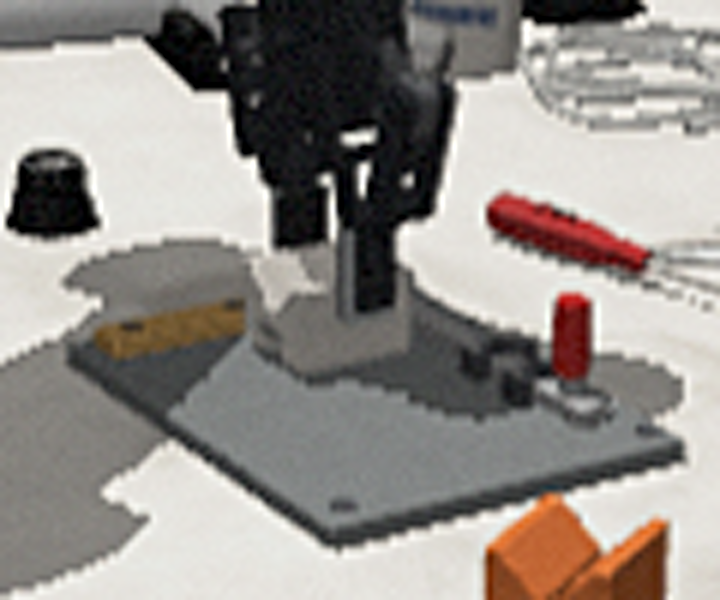

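```bash
python3 -m pendant '[{"tx":0.001,"ty":0,"tz":0,"spin":0},{"tx":0.002,"ty":0,"tz":0,"spin":0},{"tx":0.003,"ty":0,"tz":0,"spin":0},{"tx":0.004,"ty":0,"tz":0,"spin":0},{"tx":0.004,"ty":0,"tz":0,"spin":0}]'
```

```text
time: 11.73
tcp_pos: [573.1, 146.5, 198.5]
tool_rot: [-0.704, -0.068, 0.704, -0.068]
force: [0.3, 0.3, -2.4]
width: 42.5
```

```bash
python3 -m pendant '[{"tx":0.001,"ty":0,"tz":0,"spin":0},{"tx":0.002,"ty":0,"tz":0,"spin":0},{"tx":0.003,"ty":0,"tz":0,"spin":0},{"tx":0.003,"ty":0,"tz":0,"spin":0}]'
```

```text
time: 12.07
tcp_pos: [573.3, 146.6, 198.3]
tool_rot: [0.704, 0.068, -0.703, 0.068]
force: [-5.1, -1.3, 12.4]
width: 42.2
```

```bash
python3 -m pendant '[{"tx":-0.001,"ty":-0.002,"tz":0,"spin":0},{"tx":-0.001,"ty":-0.004,"tz":0,"spin":0},{"tx":-0.001,"ty":-0.006,"tz":0,"spin":0},{"tx":-0.001,"ty":-0.008,"tz":0,"spin":0},{"tx":-0.001,"ty":-0.009,"tz":0,"spin":0}]'
```

```text
time: 12.48
tcp_pos: [572.4, 155.4, 198.4]
tool_rot: [0.705, 0.068, -0.703, 0.068]
force: [0.4, -3.8, 7.0]
width: 42.2
```

```bash
python3 -m pendant '[{"tx":0,"ty":-0.001,"tz":0,"spin":0},{"tx":0,"ty":-0.002,"tz":0,"spin":0},{"tx":0,"ty":-0.003,"tz":0,"spin":0},{"tx":0,"ty":-0.004,"tz":0,"spin":0},{"tx":0,"ty":-0.004,"tz":0,"spin":0}]'
```

```text
time: 12.9
tcp_pos: [571.7, 159.4, 198.3]
tool_rot: [0.705, 0.068, -0.703, 0.068]
force: [0.8, -3.1, 6.4]
width: 42.3
```

```bash
python3 -m pendant '[{"tx":0,"ty":-0.001,"tz":0,"spin":0},{"tx":0,"ty":-0.002,"tz":0,"spin":0},{"tx":0,"ty":-0.003,"tz":0,"spin":0},{"tx":0,"ty":-0.003,"tz":0,"spin":0}]'; python3 -c "
from h import *
s=manip.read_state();print(s['torque'])"
```

```text
time: 13.23
tcp_pos: [571.7, 160.6, 198.4]
tool_rot: [0.705, 0.067, -0.703, 0.069]
force: [4.1, -11.2, 6.8]
width: 42.3
[-3.17651778 -1.26581579  0.0807947 ]
```

```bash
python3 -m pendant '[{"tx":0,"ty":0,"tz":-0.002,"spin":0},{"tx":0,"ty":0,"tz":-0.004,"spin":0},{"tx":0,"ty":0,"tz":-0.006,"spin":0},{"tx":0,"ty":0,"tz":-0.008,"spin":0},{"tx":0,"ty":0,"tz":-0.010,"spin":0}]'; python3 -c "
from h import *
s=manip.read_state();print(s['torque'])"
```

```text
time: 13.65
tcp_pos: [579.0, 162.1, 198.4]
tool_rot: [-0.702, -0.066, 0.706, -0.07]
force: [-5.9, -9.0, 14.0]
width: 42.1
[-2.44266319  1.7263017   0.20155113]
```

```bash
python3 -m pendant '[{"tx":0,"ty":0,"tz":-0.001,"spin":0},{"tx":0,"ty":0,"tz":-0.002,"spin":0},{"tx":0,"ty":0,"tz":-0.003,"spin":0},{"tx":0,"ty":0,"tz":-0.003,"spin":0}]'; python3 -c "
from h import *
s=manip.read_state();print(s['torque'])"
```

```text
time: 13.98
tcp_pos: [582.1, 162.7, 198.4]
tool_rot: [-0.702, -0.066, 0.706, -0.07]
force: [-5.5, -8.7, 13.5]
width: 42.4
[-2.44165264  1.50742612  0.19191621]
```

```bash
python3 -m pendant '[{"tx":0,"ty":0,"tz":-0.001,"spin":0},{"tx":0,"ty":0,"tz":-0.002,"spin":0},{"tx":0,"ty":0,"tz":-0.003,"spin":0},{"tx":0,"ty":0,"tz":-0.003,"spin":0}]'; python3 -c "
from h import *
s=manip.read_state();print(s['torque'])"
```

```text
time: 14.32
tcp_pos: [585.0, 163.3, 198.4]
tool_rot: [-0.702, -0.066, 0.706, -0.07]
force: [-5.9, -8.3, 13.4]
width: 42.4
[-2.40339576  1.55702653  0.16082502]
```

```bash
python3 -m pendant '[{"tx":0,"ty":0,"tz":-0.001,"spin":0},{"tx":0,"ty":0,"tz":-0.002,"spin":0},{"tx":0,"ty":0,"tz":-0.002,"spin":0}]'; python3 -c "
from h import *
s=manip.read_state();print(s['torque'])"
```

```text
time: 14.57
tcp_pos: [586.9, 163.6, 198.4]
tool_rot: [-0.702, -0.066, 0.706, -0.07]
force: [-5.4, -8.9, 12.8]
width: 42.1
[-2.37354901  1.56128932  0.10968432]
```

```bash
python3 -m pendant '[{"tx":0,"ty":0,"tz":-0.001,"spin":0},{"tx":0,"ty":0,"tz":-0.002,"spin":0},{"tx":0,"ty":0,"tz":-0.002,"spin":0}]'; python3 -c "
from h import *
s=manip.read_state();print(s['torque'])
t=manip.camera('side');crop(t,220,190,340,290,6,'s16.png')"
```

```text
time: 14.82
tcp_pos: [588.0, 163.9, 198.4]
tool_rot: [-0.701, -0.066, 0.707, -0.07]
force: [-9.0, -7.4, 16.0]
width: 42.3
[-2.12717603  2.53141909  0.16608736]
```

View pics/s16.png

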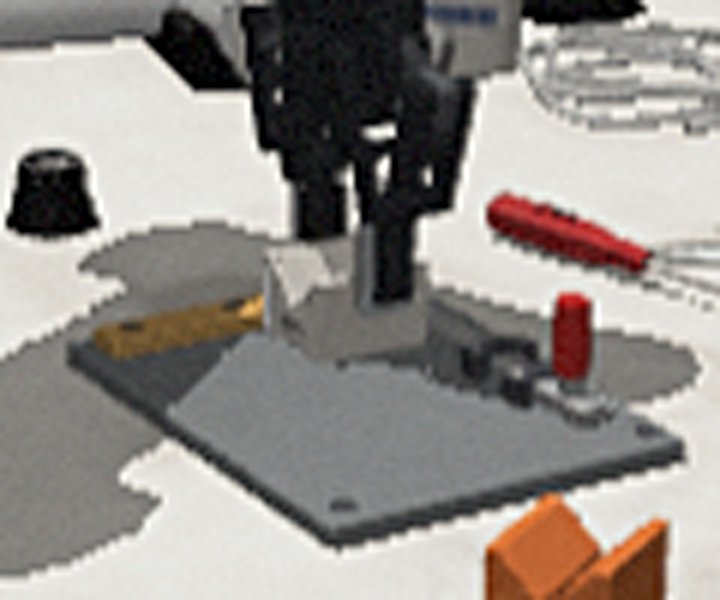

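```bash
cat >> h.py <<'E'
def rep():
    s=manip.read_state();M=R.from_quat(s['tool_rot']).as_matrix()
    g=s['tcp_pos']+M@[155,0,0]
    a=-M[:,1];yaw=np.degrees(np.arctan2(-a[0],a[1]))
    F=s['force'];y=np.radians(11.1)
    Fp=[F[0]*np.cos(y)+F[1]*np.sin(y),-F[0]*np.sin(y)+F[1]*np.cos(y),F[2]]
    T=s['torque']; Tg=T-np.cross(g-s['tcp_pos'],F)/1000
    ax=M[:,0]; pl=[ax[0]*np.cos(y)+ax[1]*np.sin(y),-ax[0]*np.sin(y)+ax[1]*np.cos(y)]
    print("grip",g.round(1),"yaw",yaw.round(2),"Fplate",np.round(Fp,1),"T",T.round(2),"Tgrip",Tg.round(2),"tilt deg",np.degrees(pl).round(2),"w",round(s['width'],1),"t",s['time'])
E
python3 -c "
from h import *
rep()"
python3 -m pendant '[{"tx":0.001,"ty":0,"tz":-0.0005,"spin":0},{"tx":0.002,"ty":-0.001,"tz":-0.001,"spin":0},{"tx":0.002,"ty":-0.001,"tz":-0.002,"spin":0},{"tx":0.002,"ty":-0.001,"tz":-0.002,"spin":0}]'; python3 -c "
from h import *
rep()"
```

```text
grip [586.9 163.   43.4] yaw 11.03 Fplate [-9.8 -6.3 15.5] T [-2.24  2.56  0.14] Tgrip [-0.98  1.24  0.14] tilt deg [-0.47 -0.25] w 42.4 t 14.8667
time: 15.2
tcp_pos: [588.7, 164.4, 198.4]
tool_rot: [-0.7, -0.065, 0.708, -0.071]
force: [-16.3, -11.0, 29.3]
width: 42.7
grip [587.  163.1  43.4] yaw 11.05 Fplate [-18.1  -7.7  29.3] T [-2.92  4.63  0.2 ] Tgrip [-1.17  2.06  0.2 ] tilt deg [-0.72 -0.35] w 42.7 t 15.2
```

```bash
python3 -m pendant '[{"tx":0,"ty":-0.001,"tz":0,"spin":0},{"tx":0,"ty":-0.002,"tz":0,"spin":0},{"tx":0,"ty":-0.002,"tz":0,"spin":0},{"tx":0,"ty":-0.002,"tz":0,"spin":0}]'; python3 -c "
from h import *
rep()
t=manip.camera('side');crop(t,250,205,320,255,11,'s17.png')
t=manip.camera('top');crop(t,230,190,330,270,8,'t17.png')"
```

```text
time: 15.53
tcp_pos: [588.7, 164.9, 198.4]
tool_rot: [-0.7, -0.065, 0.708, -0.071]
force: [-12.9, -17.2, 28.4]
width: 42.3
grip [587.  163.2  43.4] yaw 11.05 Fplate [-15.9 -14.4  28.4] T [-4.69  3.68  0.24] Tgrip [-1.98  1.64  0.23] tilt deg [-0.74 -0.47] w 42.3 t 15.5333
```

View pics/s17.png

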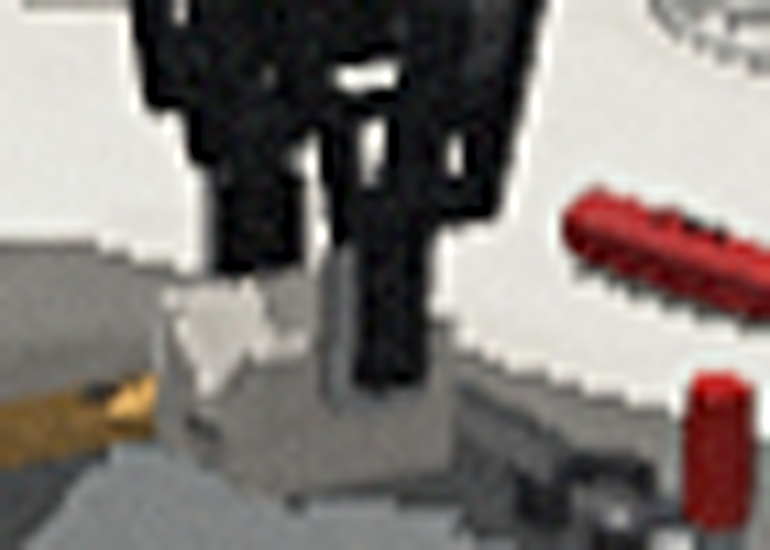

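View pics/t17.png

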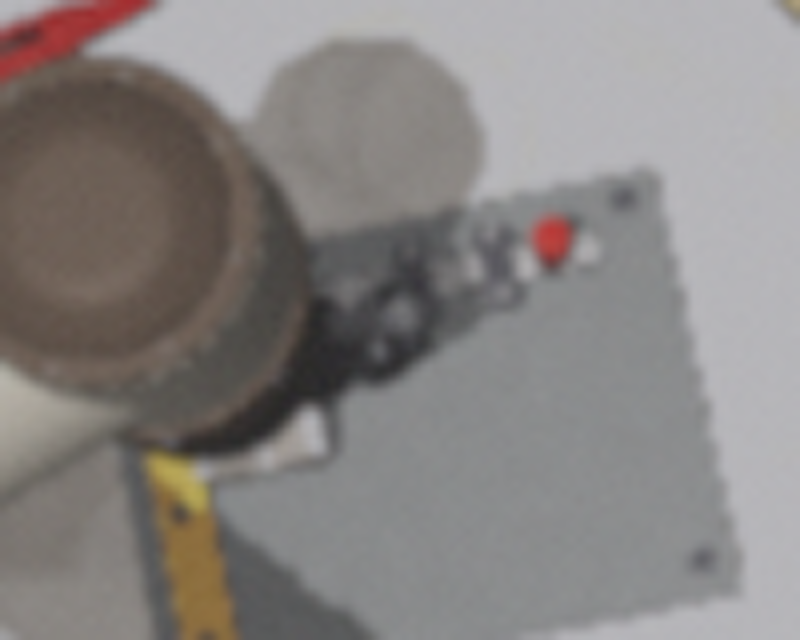

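```bash
python3 -m pendant '[{"tx":0,"ty":0,"tz":0,"spin":0.5},{"tx":0,"ty":0,"tz":0,"spin":1},{"tx":0,"ty":0,"tz":0,"spin":1}]'; python3 -c "
from h import *
rep()"
python3 -m pendant '[{"tx":0,"ty":0,"tz":0,"spin":-0.5},{"tx":0,"ty":0,"tz":0,"spin":-1},{"tx":0,"ty":0,"tz":0,"spin":-2},{"tx":0,"ty":0,"tz":0,"spin":-2}]'; python3 -c "
from h import *
rep()"
```

```text
time: 15.88
tcp_pos: [588.7, 164.9, 198.4]
tool_rot: [-0.7, -0.059, 0.709, -0.067]
force: [-13.1, -16.1, 28.9]
width: 42.5
grip [586.9 163.1  43.4] yaw 10.24 Fplate [-15.9 -13.3  28.9] T [-4.74  3.83  0.97] Tgrip [-2.19  1.75  0.96] tilt deg [-0.77 -0.53] w 42.5 t 15.8833
time: 16.22
tcp_pos: [588.8, 164.7, 198.4]
tool_rot: [-0.699, -0.07, 0.708, -0.076]
force: [-13.2, -17.0, 29.7]
width: 42.6
grip [587.1 163.2  43.4] yaw 11.82 Fplate [-16.3 -14.2  29.7] T [-4.77  3.62 -0.67] Tgrip [-2.08  1.52 -0.68] tilt deg [-0.73 -0.42] w 42.6 t 16.2167
```

```bash
python3 -m pendant '[{"tx":0,"ty":0,"tz":0,"spin":0.7},{"tx":0,"ty":-0.001,"tz":-0.001,"spin":0.7},{"tx":0,"ty":-0.001,"tz":-0.001,"spin":0.7},{"tx":0,"ty":-0.001,"tz":-0.001,"spin":0.7},{"tx":0,"ty":-0.001,"tz":-0.001,"spin":0.7}]'; python3 -c "
from h import *
rep()"
python3 -m pendant '[{"tx":0,"ty":0,"tz":0,"spin":0},{"tx":0,"ty":0,"tz":0,"spin":0},{"tx":0,"ty":0,"tz":0,"spin":0},{"tx":0,"ty":0,"tz":0,"spin":0},{"tx":0,"ty":0,"tz":0,"spin":0}]'; python3 -c "
from h import *
rep()
t=manip.camera('side');s=t
crop(t,205,195,345,285,5,'s18.png')
c,q=np.cos(np.radians(11.1)),np.sin(np.radians(11.1))
def W(p): return [573.5+c*p[0]-q*p[1],109+q*p[0]+c*p[1],p[2]]
for p in([-3,28,42],[-3,28,10],[45,28,42],[45,28,10],[-3,72,10],[-3,72,42],[51,-61,56],[51,-61,26]): print(p,((proj(t,W(p))[0]-[205,195])*5).round(0))
"
```

```text
time: 16.63
tcp_pos: [589.1, 165.2, 198.4]
tool_rot: [-0.699, -0.065, 0.709, -0.073]
force: [-13.7, -18.8, 30.5]
width: 42.4
grip [587.  163.3  43.4] yaw 11.24 Fplate [-17.1 -15.9  30.5] T [-5.44  3.9  -0.05] Tgrip [-2.46  1.71 -0.06] tilt deg [-0.88 -0.53] w 42.4 t 16.6333
time: 17.05
tcp_pos: [589.1, 165.2, 198.4]
tool_rot: [-0.699, -0.065, 0.709, -0.073]
force: [-13.5, -19.5, 30.7]
width: 42.5
grip [587.  163.3  43.4] yaw 11.24 Fplate [-17.  -16.6  30.7] T [-5.46  3.92 -0.05] Tgrip [-2.38  1.76 -0.07] tilt deg [-0.87 -0.53] w 42.5 t 17.05
[-3, 28, 42] [342. 212.]
[-3, 28, 10] [342. 278.]
[45, 28, 42] [432. 193.]
[45, 28, 10] [431. 258.]
[-3, 72, 10] [294. 247.]
[-3, 72, 42] [294. 183.]
[51, -61, 56] [554. 221.]
[51, -61, 26] [552. 285.]
```

View pics/s18.png

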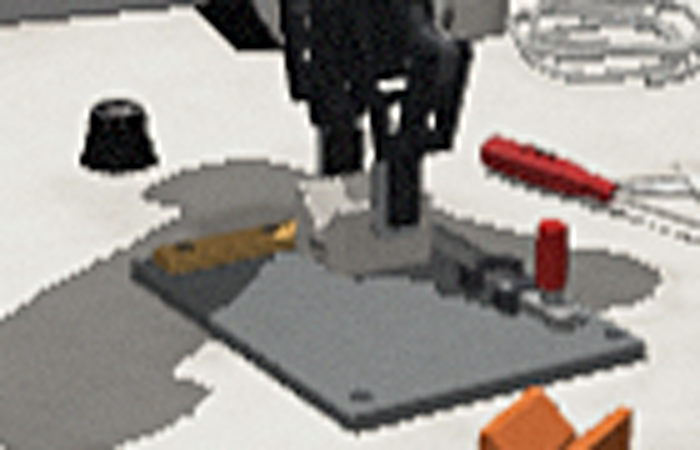

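```bash
python3 -c "
from h import *
rep();print(manip.hand_in());rep()"
```

```text
grip [587.  163.3  43.4] yaw 11.24 Fplate [-17.3 -16.2  30.9] T [-5.46  3.9  -0.02] Tgrip [-2.43  1.69 -0.04] tilt deg [-0.87 -0.53] w 42.4 t 17.1
the job is handed in; nothing more can be done
None
the job is handed in; nothing more can be done
```

The job is handed in at about 17 s of robot time: the stop bolt is home and the V-block is held pressed into the corner against both stops.

- **Bolt:** I gripped the red knob and slid it about 67 mm along the plate until it stopped against 21 N. The pictures show its tip inside the keeper.
- **Block:** I picked up the steel V-block by its ±y sides, turned it about 16° to the plate's angle and set it down on the plate. I then pressed it first against the fence and then against the bolt. It is still gripped at 70 N.

Last checks before handing in:

| Check | Reading |
|---|---|
| Push toward the bolt | about 17 N |
| Push toward the fence | about 16 N |
| Push down on the plate | about 31 N |
| Twist about the vertical | about 0 N·m |

- **Firm contact:** under added push the grip point moved no more than about 0.3 mm.
- **Squareness:** small test turns either way met equal resistance.
- **Position:** the side picture matches the computed seated position to 1–2 mm.

Two things stay uncertain:

- **Tilt:** the gripper leans about 0.9° under load. The torques put the pressure well inside the block's base, so I judge it flat, but the cameras cannot resolve such a small tilt.
- **Grip width:** it read 42.4 mm for the 44 mm block. That is the same 1.6 mm low reading the gripper gave on the 14 mm knob.

I did not approach the weight, loupe or gauge block, but I did not check their positions again at the end.

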